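# Load the pop-out battery charger

### The job

Put the loose AA cell on charge. The desktop charger's tray is half shut on its first catch: press the release button on top so that the tray pops out, lay the cell in the tray's cradle, then slowly push the tray in by its front, past the first click, until the second click, where it is fully home and stays shut by itself. Be gentle (button and tray need only a light push, so stop as soon as it is home), and leave the other things on the desk where they are.

Things in the scene. Friction and masses are not known exactly. Their poses are not given: they have to be found in the camera images.
- charger: grey desktop battery charger, a box 140 (its x) x 112 (its y) x 62 mm high, fixed to the desk; origin: centre of its underside. Its front faces its own -x, roughly towards the robot; its x axis points from front to back and its z up. Its tray slides out of the open mouth of the front. The only thing above its top is the release button.
- charger_front (a point): centre of the charger's mouth in its front face, 70 mm before its origin and 30 mm above the desk
- button_top (a point): centre of the top of the round black release button, 26 mm across, on the charger's top, 40 mm behind its front face, 76 mm above the desk; moves with the button. Sprung: about 2 N start it, 0.8 N more per mm. Held down 3 to 5 mm (5 to 8 N) it frees the caught tray; hard stop at 10 mm (about 10 N). It springs back when let go
- button (a joint): how far the button is down, m: 0 up, 0.010 at its stop. As the tray is pushed in, the latch makes the button sink 3 to 4 mm and spring back up at each of the two clicks; while it is partly down the tray is not yet caught
- tray (a joint): how far the tray is out, m; a spring drives it out, 3 to 6 N. Starts half shut on the first catch, 0.026; freed, pops out to its stop, 0.075. Pushed in, it clicks at 0.026 and, 14 to 26 mm on, at home (0 to 0.012, unknown, new each start), each just past its place at 8 to 12 N; 1 mm past home a rubber buffer adds 15 N per mm: 2 mm past is too hard. Let go before a click, it slides back out
- tray_face (a point): centre of the outer face of the tray's front panel, 29 mm above the desk; moves with the tray. The panel is 88 mm wide, upright from 8 to 50 mm above the desk, 12 mm thick; home, its face stands 4 to 16 mm proud of the charger's front, on the first catch 30 mm. To push: charger's +x, on its middle.
- bed (a point): where the cell's middle belongs: tray's middle line, 28 mm above the desk, 43.5 mm behind tray_face; moves with the tray. The cell lies along the charger's x, either end forward, in two V cradles 16 to 24 mm before and behind this point, 18 mm wide, tops 2 mm below it; sloped end walls leave 4 mm play at each end. Between the cradles the tray is flat, 12 mm below this point, 76 mm wide
- cell: loose AA cell lying on its side, 50 mm long along its own y axis, 14 mm diameter, 23 g; origin on its skin, 7 mm from its middle; it may roll, so use cell_center for the place
- cell_center (a point): middle of the cell, 7 mm above what it lies on
- eraser: eraser in a card sleeve, 43 x 19 x 13 mm, bystander; origin: centre of its underside
- stapler: stapler, 119 x 34 x 45 mm, bystander; origin: centre of its underside
- sticky_notes: pad of sticky notes, 76 x 76 x 10 mm, bystander; origin: centre of its underside
- sharpener: small pencil sharpener, 25 x 15 x 12 mm, bystander; origin: centre of its underside
- usb_stick: USB stick, 60 x 18 x 9 mm, bystander; origin: on its underside
- tape_roll: roll of tape lying flat, 103 mm across, 25 mm high, bystander; origin: centre of its underside
There are look-alikes about, which are no part of the job. What is shaped like the charger but yellow is not meant. Leave any green look-alike of the cell alone.

How it is judged:
On the way, in this order (a step that is already met when the one before it is completed fails the run):
1. the tray has popped out (value of joint tray above 0.065 m), for 0.2 s.
2. the cell lies let go in the cradle of the open tray (distance between cell_center and bed below 0.007 m and angle between the y axis of cell and the x axis of charger, either way round below 0.17 rad and not (contact force between the fingers and cell above 0.1 N) and value of joint tray above 0.055 m), for 0.2 s.
At the end, for the whole second after the job is handed in: The tray is held fully home by its second catch (reading under 0.016 m) with the button up, nothing of the robot touches charger or cell, and the cell lies at rest in the cradle: its middle within 7 mm of the bed point and its length within 10 degrees of the charger's x axis (distance between cell_center and bed below 0.007 m and angle between the y axis of cell and the x axis of charger, either way round below 0.17 rad and value of joint tray between -0.003 and 0.016 m and linear speed of cell below 0.02 m/s and value of joint button below 0.0015 m and not (contact force between the arm and charger above 0.1 N) and not (contact force between the fingers and charger above 0.1 N)).
It fails at once if the fingers or the arm press on the charger, its button or its tray with more than 22 N (contact force between any of the fingers, the arm and charger above 22 N).
It fails at once if a bystander is moved by more than 30 mm (distance of any of eraser, stapler, sticky_notes, sharpener, usb_stick, tape_roll from where it was at the start of the episode above 0.03 m).
It also fails if it takes over 67 s, if anything falls off the work surface, if the arm or the gripper's body presses on something with over 40 N, if the wrist force passes 120 N, or if a joint passes its speed limit or range.

### The arm

A 7-joint arm with a two-finger parallel gripper is mounted at the origin on a cart in front of the work surface, level with it; the furniture and walls round the work are solid. World frame = base frame: x ahead of the robot, y to its left, z up, the work surface at z = 0. Lengths are in m, angles in rad, forces in N, time in s.
With the tool pointing down it reaches from about 0.4 to 0.85 m from the base axis. Payload 10.4 kg.
Tool frame: the origin (TCP) lies midway between the tips of the shut fingers; the grasp point (between the pads) lies 19 mm behind it; z points along the fingers, y is the line along which they close (so a half turn about z gives the same grasp; the last joint's range is limited). The gripper opens to 85 mm and grips with 20 to 120 N. Pads are 22 mm wide; open, the fingers measure 114 mm over their backs; the gripper's body (76 mm by 85 mm) begins 54 mm behind the grasp point. The pads swing forward as they close: fully open they stand 13 mm farther back than shut.
Start: joints at [1.117, 0.332, -0.065, 1.46, 0.022, 1.35, -0.088], TCP at [0.261, -0.568, 0.231] pointing down, gripper open.
Joint ranges: [-2.6, 2.6], [-0.5, 2.12], [-1.47, 1.34], [0.16, 2.42], [-1.27, 4.41], [0.06, 2.06], [-2.6, 2.6]. Speed limits (rad/s): [2.22, 2.22, 2.79, 2.79, 3.14, 3.14, 3.14].

### API

Orientations are given as a unit quaternion [x, y, z, w].
In Python, from workcell import get_obs, camera, camera_params, hand_in gives the robot as it stands.
- The arm moves only by the tool carry_out, never from a script. Its argument "commands" is a list that holds one entry, the list of rows, each a list of 6 numbers: the shift along the tool's x, y, z in units of 40 mm (1.0 is 40 mm), then the turn, a rotation vector about the tool's x, y, z in units of 6 degrees (1.0 is 6 degrees). In form: [[[x, y, z, ax, ay, az], ...]]. A call has 1 to 20 rows; each row shifts and turns the commanded pose from where the row before left it, along the tool's axes as they then stand; what a row does not reach is not made up. A row lasts 1/12 s, in which the tool goes at most 41.7 mm and 7.16 degrees, less where a joint would pass 70% of its speed; a pose out of reach is approached as far as the arm can. A call is refused whole if a number of a shift passes 1 or a number of a turn 1, either way. A call with a gripper value outside its range is refused whole. "hand" is the closure, from -1 (fully open) to 1 (shut), set as the call begins (left out, the last holds). The fingers move at their own pace and stop on an object; "force" is the grip in N (left out, the last holds). Time passes only in rows, so rows that do not move let the fingers close. It gives the time, the measured TCP pose, the force, the opening and the grip force at its end, in the units of the state.
- get_obs(): the state, without advancing time (a new reading comes with each control period).
- camera(name): name is "scene" or "top" or "wrist"; returns the picture (420x560x3 uint8, red, green, blue); there is no depth.
- camera_params(name): a dict with "mtx" (3x3 intrinsics, pixels), "k1" (the pictures are not rectified: a ray, as slopes to the right and down, at radius r is drawn at 1 + k1 r^2 times it, then the intrinsics apply), "R" (3x3) and "t" (3): a world point X has camera coordinates R X + t. Camera axes: x right, y down, z forward; pixel columns grow to the right and rows downward; lengths in m; the calibration is good to about 2 mm. A picture is of the moment at which its call begins: read the wrist's pose just before it. camera_params takes no time and is no camera call; for the wrist camera it gives the pose at the moment of the call.
- hand_in(): hands the job in; it is judged then, once.
The state is a dict: "clock": time; "joint_pos": joint angles; "joint_velocities": joint speeds; "tau": joint torques, N m; "position": TCP position; "ee_rot": TCP orientation; "ft_force": force on the tool from outside, world axes, zero at the start; "torque": the same for the moment, N m; "grip_width": opening from 0.0 (shut) to 1.0 (fully open); "grasp_force": force on a finger pad.
Only numpy, scipy, OpenCV 4.12 (cv2) and the standard library are available. Lean on these libraries where they do the work, as an engineer would, in place of code of your own. Each camera call takes 0.05 s, during which the arm holds its last target. There are 200 camera calls.

## Working session

There is one attempt and no reset: what is moved stays moved. The work goes in short steps, Python scripts to look and compute and a tool call to move; the robot and the scene stay as the last step left them, time stands still between calls to the robot, and variables do not carry over. Pictures are saved under pics/ and viewed, at most 10 in all, crops included, and the job is handed in when it is done.

Besides the shell and the picture viewer there is one more tool, called after "Call:" in YAML: its name, and indented under it one key for each argument. carry_out: Moves the arm, as the interface text tells. Its arguments: {"type":"object","properties":{"commands":{"type":"array"},"hand":{"type":"number"},"force":{"type":"number"}},"required":["commands"]}

```bash
mkdir -p pics; ls
cat > h.py <<'E'
import numpy as np, cv2
from scipy.spatial.transform import Rotation as Rn
from workcell import get_obs, camera, camera_params, hand_in
def save(n,f,crop=None,s=1):
    p=camera_params(n); im=camera(n)[:,:,::-1]
    np.savez('pics/'+f+'.npz',im=im,**{k:np.array(v) for k,v in p.items()})
    out(im,f,crop,s)
def out(im,f,crop=None,s=1):
    if crop: x0,y0,x1,y1=crop; im=im[y0:y1,x0:x1]
    cv2.imwrite('pics/'+f+'.png',cv2.resize(im,None,fx=s,fy=s,interpolation=cv2.INTER_CUBIC))
def px(f,u,v,z):
    d=np.load('pics/'+f+'.npz');K=d['mtx'];k=float(d['k1'])
    a=np.linalg.solve(K,[u,v,1])[:2]; r=np.linalg.norm(a); q=r
    for _ in range(30): q=r/(1+k*q*q)
    a=a/(1+k*q*q); R=d['R'];t=d['t']; c=-R.T@t; w=R.T@np.append(a,1)
    return c+w*(z-c[2])/w[2]
def proj(f,X):
    d=np.load('pics/'+f+'.npz');c=d['R']@np.array(X)+d['t'];a=c[:2]/c[2];a=a*(1+float(d['k1'])*(a@a))
    return (d['mtx']@np.append(a,1))[:2]
def rel(P,yaw=None):
    "shift in tool axes, units of 40mm"
    o=get_obs();return Rn.from_quat(o['ee_rot']).inv().apply(np.array(P)-o['position'])/.04
E
python3 - <<'E'
from h import *
o=get_obs();print({k:np.round(v,3) for k,v in o.items()})
print(Rn.from_quat(o['ee_rot']).as_matrix().round(2))
save('top','top1',None,1.4);save('scene','sc1',None,1.4)
E
```

```text
pics
{'clock': np.float64(0.0), 'joint_pos': array([ 1.117,  0.333, -0.065,  1.461,  0.022,  1.35 , -0.089]), 'joint_velocities': array([ 0.   , -0.001,  0.   ,  0.001, -0.001, -0.   , -0.001]), 'tau': array([-0.0000e+00, -6.2544e+01,  4.9000e-02, -3.9161e+01,  1.6000e-02,
        1.0000e-02,  0.0000e+00]), 'position': array([ 0.261, -0.568,  0.231]), 'ee_rot': array([ 0.977,  0.214, -0.   , -0.001]), 'ft_force': array([ 0.176, -0.748, -0.172]), 'torque': array([0.018, 0.057, 0.019]), 'grasp_force': np.float64(0.0), 'grip_width': np.float64(1.0)}
[[ 0.91  0.42 -0.  ]
 [ 0.42 -0.91  0.  ]
 [-0.   -0.   -1.  ]]
```

View pics/top1.png

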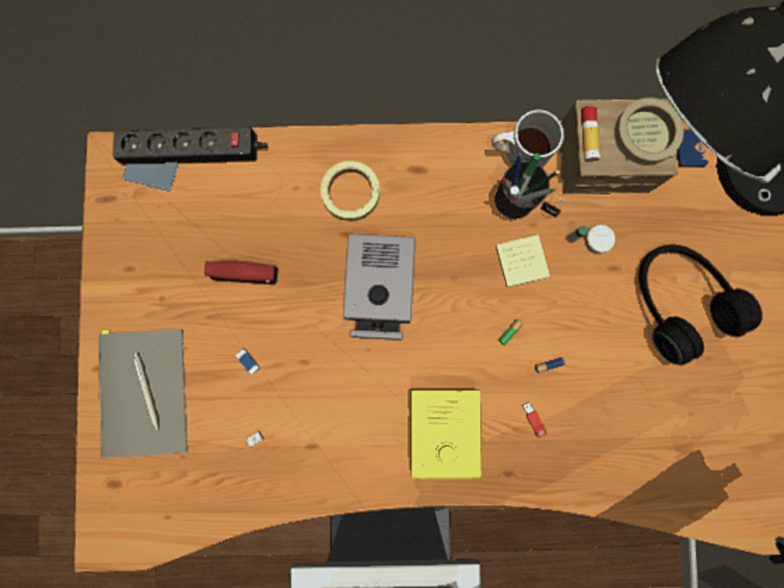

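View pics/sc1.png

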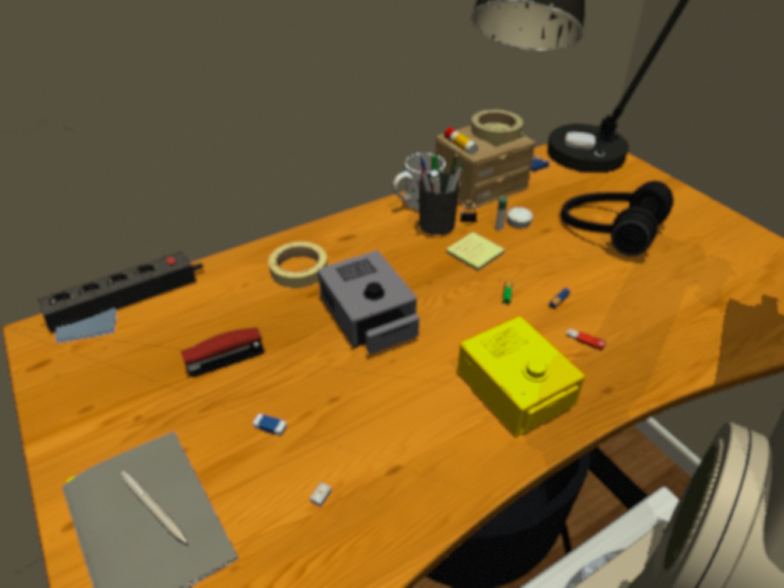

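The top view shows these candidates:
- **Charger:** the grey box at (378,285), with its button at (378,295) and tray face at (376,335). The yellow box at (446,433) is the decoy.
- **Cell:** the blue cell at (550,365). The green one at (511,332) is the decoy. The dark green stub at (577,235) and the blue eraser at (248,361) aren't cells.

I'll take the grey charger and the blue cell, and check them in one close crop.

Run:
```python
from h import *
im=np.load('pics/top1.npz')['im']
a=cv2.resize(im[160:250,235:305],None,fx=6,fy=6,interpolation=cv2.INTER_CUBIC)
b=cv2.resize(im[220:310,345:405],None,fx=6,fy=6,interpolation=cv2.INTER_CUBIC)
cv2.imwrite('pics/crop1.png',np.hstack([a,b]))
s=1/1.4
P=lambda u,v,z:px('top1',u*s,v*s,z).round(4)
print('corners',P(349,235,.062),P(414,237,.062),P(410,324,.062),P(344,319,.062))
print('btn',P(378,295,.076),'tray face top',P(350,338,.05),P(402,339,.05))
print('cell',P(536,367,.007),P(564,362,.007),'green',P(511,332,.007),'usb',P(534,420,.005), 'yellow',P(446,433,.062))
print(camera_params('top'))
```

```text
corners [0.7026 0.0462 0.062 ] [ 0.697  -0.0616  0.062 ] [ 0.5527 -0.0516  0.062 ] [0.5631 0.0561 0.062 ]
btn [ 5.999e-01 -5.000e-04  7.600e-02] tray face top [0.5323 0.0476 0.05  ] [ 0.5289 -0.0381  0.05  ]
cell [ 0.4774 -0.2677  0.007 ] [ 0.4848 -0.3166  0.007 ] green [ 0.5384 -0.227   0.007 ] usb [ 0.3875 -0.261   0.005 ] yellow [ 0.3763 -0.1054  0.062 ]
{'mtx': array([[429.8417649 ,   0.        , 280.73957342],
       [  0.        , 429.8417649 , 209.81077029],
       [  0.        ,   0.        ,   1.        ]]), 'k1': -0.05184627435695836, 'R': array([[-2.03197254e-02, -9.99791953e-01, -1.77729492e-03],
       [-9.94068854e-01,  2.03933055e-02, -1.06823347e-01],
       [ 1.06837367e-01, -4.03867550e-04, -9.94276427e-01]]), 't': array([-0.01250637,  0.60656033,  0.98523769])}
```

View pics/crop1.png

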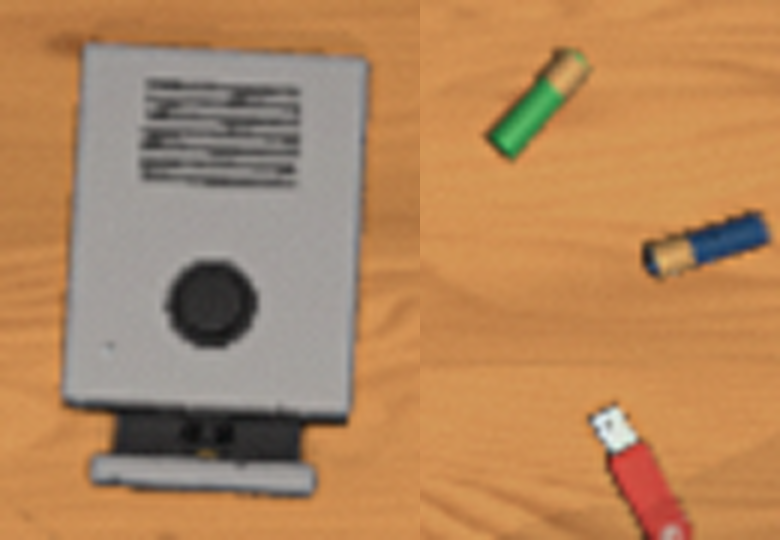

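The crop confirms both choices: the grey charger with its black button at crop (211,303) and tray panel at (204,474), and the blue cell running from (650,262) to (765,225). I'll fit the charger pose next.

Run:
```python
from h import *
from scipy.optimize import least_squares
A=lambda u,v:np.array([235+u/6-.4,160+v/6-.4]); B=lambda u,v:np.array([345+(u-420)/6-.4,220+v/6-.4])
L=[(.07,.056,.062),(.07,-.056,.062),(-.07,-.056,.062),(-.07,.056,.062),(-.03,0,.076),(-.1,.044,.05),(-.1,-.044,.05)]
U=[A(85,43),A(368,60),A(348,414),A(65,402),A(211,301),A(91,481),A(315,489)]
def W(p,l): c,s=np.cos(p[2]),np.sin(p[2]); return [p[0]+c*l[0]-s*l[1],p[1]+s*l[0]+c*l[1],l[2]]
f=lambda p:np.concatenate([proj('top1',W(p,l))-u for l,u in zip(L,U)])
r=least_squares(f,[.63,0,0]);print(r.x,r.fun.round(1))
p=r.x;np.save('ch.npy',p);print('btn',W(p,(-.03,0,.076)),'bed open',W(p,(-.07-.079+.0435,0,.028)))
a,b=px('top1',*B(650,262),.007),px('top1',*B(766,224),.007);print('cell',a,b,(a+b)/2,np.arctan2(*(b-a)[1::-1]),np.linalg.norm(a-b))
print('rel btn',rel(W(p,(-.03,0,.076))))
```

```text
[ 0.63226082 -0.00221457 -0.07181205] [-0.5 -0.4  0.4 -0.8  0.8  0.3 -0.8 -0.2  0.  -0.1 -0.3  0.2  0.4  0.9]
btn [np.float64(0.6023381421811048), np.float64(-6.205720451160721e-05), 0.076] bed open [np.float64(0.5270327341980735), np.float64(0.005355094123374062), 0.028]
cell [ 0.47470249 -0.26781022  0.007     ] [ 0.48875005 -0.31530782  0.007     ] [ 0.48172627 -0.29155902  0.007     ] -1.28324036080709 0.049531364174994555
rel btn [13.68167722 -9.32139651  3.87698862]
```

Call:
carry_out:
  commands:
    - [[0.684,-0.466,0,0,0,0],[0.684,-0.466,0,0,0,0],[0.684,-0.466,0,0,0,0],[0.684,-0.466,0,0,0,0],[0.684,-0.466,0,0,0,0],[0.684,-0.466,0,0,0,0],[0.684,-0.466,0,0,0,0],[0.684,-0.466,0,0,0,0],[0.684,-0.466,0,0,0,0],[0.684,-0.466,0,0,0,0],[0.684,-0.466,0,0,0,0],[0.684,-0.466,0,0,0,0],[0.684,-0.466,0,0,0,0],[0.684,-0.466,0,0,0,0],[0.684,-0.466,0,0,0,0],[0.684,-0.466,0,0,0,0],[0.684,-0.466,0,0,0,0],[0.684,-0.466,0,0,0,0],[0.684,-0.466,0,0,0,0],[0.684,-0.466,0,0,0,0]]
  hand: 1

```text
clock: 1.77
position: [0.603, 0.0007, 0.231]
ee_rot: [0.977, 0.214, -0.0, -0.0]
ft_force: [0.8, -0.3, -0.0]
grip_width: 0.004
grasp_force: 0.0
```

Call:
carry_out:
  commands:
    - [[0,0,0.5,0,0,0.8],[0,0,0.5,0,0,0.8],[0,0,0.5,0,0,0.8],[0,0,0.5,0,0,0.8],[0,0,0.5,0,0,0.8],[0,0,0.5,0,0,0.8],[0,0,0,0,0,0],[0,0,0,0,0,0]]

```text
clock: 2.43
position: [0.6018, -0.0006, 0.1106]
ee_rot: [0.999, -0.035, -0.001, 0.0]
ft_force: [-0.4, -0.1, 0.5]
grip_width: -0.001
grasp_force: 0.0
```

Run:
```python
from h import *
p=np.load('ch.npy');o=get_obs()
print(o['clock'],o['position'],Rn.from_quat(o['ee_rot']).as_euler('ZYX'),o['joint_pos'],o['ft_force'])
print(rel([.6023,-.0001,.076]))
save('wrist','w1',None,1.2)
print(proj('w1',[.6023,-.0001,.076]))
```

```text
2.4333 [ 0.60180675 -0.0006387   0.11058924] [-6.90974686e-02  2.34946919e-03  3.14141388e+00] [ 0.26637543  0.4111128  -0.42516276  1.6464741   0.18331408  1.12604682
 -1.84691792] [-0.42437936 -0.13857164  0.49154748]
[ 0.01340349 -0.01444143  0.86469945]
[275.26541288 238.16425691]
```

View pics/w1.png

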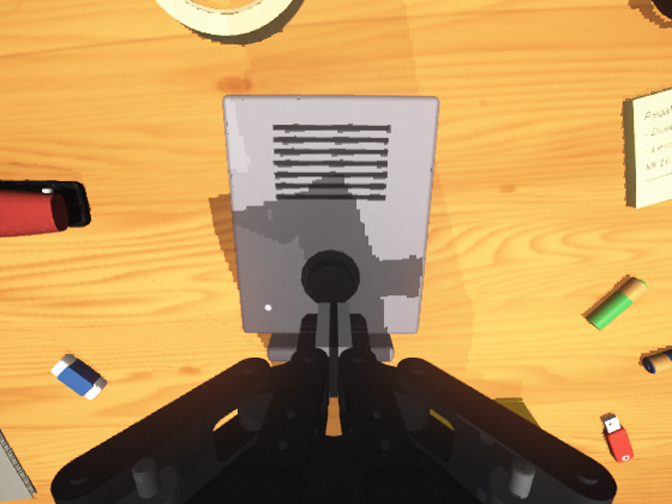

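The wrist view shows the shut fingertips over the button, which is centred at (330,278) in the picture. That's within about 3 mm of the estimate. I'll press in small steps.

Call:
carry_out:
  commands:
    - [[0.01,0,0.2,0,0,0],[0.02,0,0.2,0,0,0],[0.02,0,0.2,0,0,0],[0,0,0.2,0,0,0],[0,0,0.05,0,0,0],[0,0,0.03,0,0,0],[0,0,0.03,0,0,0],[0,0,0.02,0,0,0],[0,0,0,0,0,0],[0,0,0,0,0,0]]

```text
clock: 3.32
position: [0.6046, -0.0008, 0.0744]
ee_rot: [0.999, -0.036, 0.0, 0.0]
ft_force: [-2.1, -0.8, 3.1]
grip_width: -0.001
grasp_force: 1.0
```

Call:
carry_out:
  commands:
    - [[0,0,0.03,0,0,0],[0,0,0.03,0,0,0],[0,0,0.02,0,0,0],[0,0,0.02,0,0,0],[0,0,0,0,0,0],[0,0,0,0,0,0],[0,0,0,0,0,0]]

```text
clock: 3.9
position: [0.6049, -0.0008, 0.0707]
ee_rot: [0.999, -0.036, 0.0, 0.0]
ft_force: [-2.8, -0.8, 5.8]
grip_width: 0.003
grasp_force: 3.1
```

Run:
```python
from h import *
print(get_obs()['ft_force'],get_obs()['position'])
save('top','top2')
print([proj('top2',[.5322-.049*(i),.0051,.05]).round() for i in (0,1)])
im=np.load('pics/top2.npz')['im'];out(im,'top2c',(220,150,330,290),5)
```

```text
[-2.83595802 -0.80796403  5.79508935] [ 0.60485021 -0.00077939  0.07070314]
[array([268., 241.]), array([269., 262.])]
```

View pics/top2c.png

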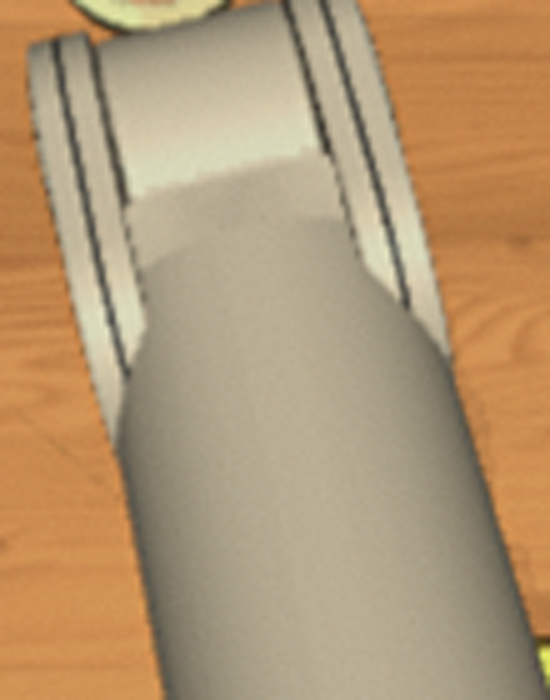

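The arm hides the tray from the top camera. I'll press about 1.5 mm deeper, hold, then rise and look with the wrist camera.

Call:
carry_out:
  commands:
    - [[0,0,0.02,0,0,0],[0,0,0.02,0,0,0],[0,0,0,0,0,0],[0,0,0,0,0,0],[0,0,0,0,0,0],[0,0,0,0,0,0]]

```text
clock: 4.45
position: [0.6048, -0.0008, 0.0692]
ee_rot: [0.999, -0.036, 0.0, 0.0]
ft_force: [-3.4, -0.4, 8.0]
grip_width: 0.001
grasp_force: 3.6
```

Call:
carry_out:
  commands:
    - [[0,0,-0.2,0,0,0],[0,0,-0.6,0,0,0],[0,0,-0.8,0,0,0],[0,0,-0.8,0,0,0],[0,0,-0.8,0,0,0],[0,0,-0.8,0,0,0],[-0.9,0,0,0,0,0],[-0.9,0,0,0,0,0],[-0.9,0,0,0,0,0],[0,0,0,0,0,0],[0,0,0,0,0,0]]
  hand: -1

```text
clock: 5.37
position: [0.4959, 0.0069, 0.2293]
ee_rot: [0.999, -0.036, 0.001, 0.001]
ft_force: [1.0, 0.0, 0.6]
grip_width: 1.003
grasp_force: 0.0
```

Run:
```python
from h import *
o=get_obs();print(o['ft_force'],o['position'],o['joint_pos'])
save('wrist','w2',None,1.4)
p=np.load('ch.npy');c,s=np.cos(p[2]),np.sin(p[2])
for l in [(-.149,.044,.05),(-.149,-.044,.05),(-.1055,0,.016),(-.03,0,.076)]:
  print(proj('w2',[p[0]+c*l[0]-s*l[1],p[1]+s*l[0]+c*l[1],l[2]])*1.4)
```

```text
[0.99626096 0.03276834 0.55689804] [0.49587175 0.00693592 0.22934846] [ 0.33930013  0.07564422 -0.46468868  1.77659583  0.0368778   1.29601269
 -1.77660555]
[332.66916751 273.38679201]
[439.68070941 273.32517013]
[386.22910653 214.09866277]
[385.7500709  114.75185299]
```

View pics/w2.png

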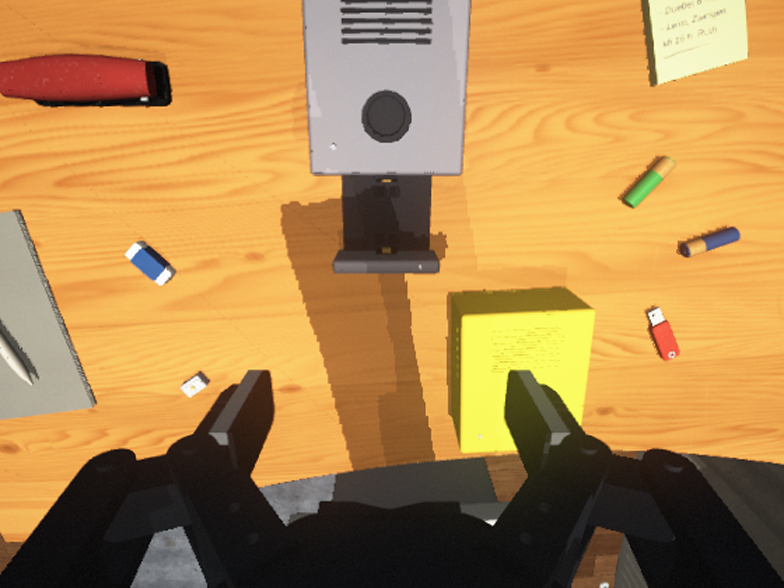

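The tray is out: the panel's front edge runs from (333,272) to (440,272), exactly as predicted for the open stop. The cell runs from (680,249) to (740,234). I'll move above it, using the half-turned grasp to stay away from the last joint's limit.

Run:
```python
from h import *
a,b=[px('w2',u/1.4,v/1.4,.007) for u,v in [(680,249),(740,234)]];print(a,b,(a+b)/2,np.arctan2(*(b-a)[1::-1]))
print(rel([.4817,-.2916,.15]))
```

```text
[ 0.47506072 -0.26543376  0.007     ] [ 0.48567579 -0.32157857  0.007     ] [ 0.48036825 -0.29350617  0.007     ] -1.3839360663640063
[0.14803212 7.46881866 1.98933102]
```

Call:
carry_out:
  commands:
    - [[0.015,0.747,0,0,0,0],[0.015,0.747,0,0,0,0],[0.015,0.747,0,0,0,0],[0.015,0.747,0,0,0,0],[0.015,0.747,0,0,0,0],[0.015,0.747,0,0,0,0],[0.015,0.747,0,0,0,0],[0.015,0.747,0,0,0,0],[0.015,0.747,0,0,0,0],[0.015,0.747,0,0,0,0],[0,0,0,0,0,0]]
  hand: 0

```text
clock: 6.33
position: [0.4803, -0.2988, 0.2278]
ee_rot: [0.999, -0.04, -0.0, 0.001]
ft_force: [-1.0, -0.5, 0.2]
grip_width: 0.5
grasp_force: 0.0
```

Call:
carry_out:
  commands:
    - [[0,0,0.1,0,0,-0.94],[0,0,0.1,0,0,-0.94],[0,0,0.1,0,0,-0.94],[0,0,0.1,0,0,-0.94],[0,0,0.1,0,0,-0.94],[0,0,0.1,0,0,-0.94],[0,0,0.1,0,0,-0.94],[0,0,0.1,0,0,-0.94],[0,0,0.1,0,0,-0.94],[0,0,0.1,0,0,-0.94],[0,0,0.1,0,0,-0.94],[0,0,0.1,0,0,-0.94],[0,0,0.1,0,0,-0.94],[0,0,0.1,0,0,-0.94],[0,0,0.1,0,0,-0.94],[0,0,0.1,0,0,-0.94],[0,0,0.1,0,0,-0.94],[0,0,0.1,0,0,-0.94],[0,0,0.1,0,0,-0.94],[0,0,0,0,0,0]]

```text
clock: 8.0
position: [0.482, -0.2917, 0.1515]
ee_rot: [0.62, 0.784, 0.0, -0.0]
ft_force: [0.5, -0.3, 0.1]
grip_width: 0.504
grasp_force: 0.0
```

Run:
```python
from h import *
o=get_obs();print(o['position'],Rn.from_quat(o['ee_rot']).as_euler('ZYX'),o['joint_pos'],o['grip_width'])
save('wrist','w3',None,1.4)
print([proj('w3',[.4817,-.2916,.007])*1.4])
```

```text
[ 0.4819591  -0.2916835   0.15152275] [ 1.80293708e+00 -1.09186980e-03 -3.14144860e+00] [ 0.81566476  0.28659333 -0.41251982  1.71068276  0.12251542  1.17069934
  0.60235188] 0.5035808984911836
[array([388.48261569, 268.43517998])]
```

View pics/w3.png

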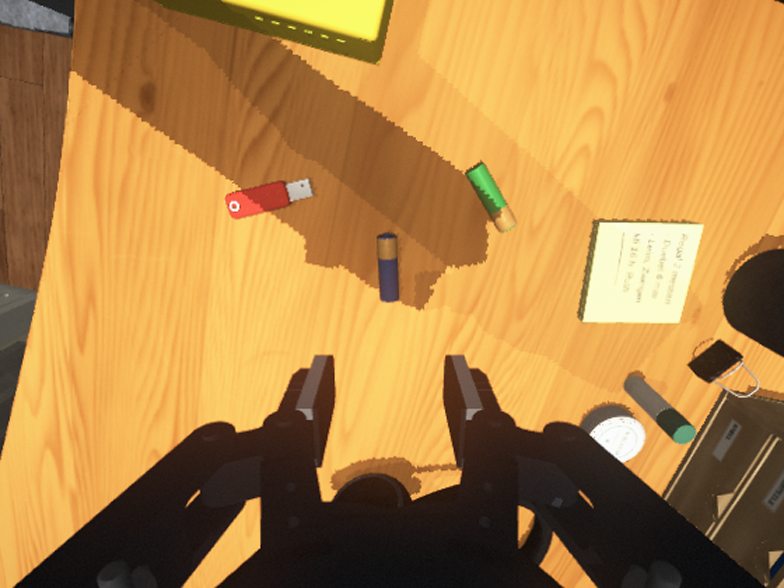

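The cell, from (386,236) to (390,301), is centred where predicted and about 3.5° off the tool axis. I'll turn 0.6 unit, descend and grip.

Call:
carry_out:
  commands:
    - [[0,0,0.45,0,0,-0.6],[0,0,0.5,0,0,0],[0,0,0.5,0,0,0],[0,0,0.5,0,0,0],[0,0,0.5,0,0,0],[0,0,0.4,0,0,0],[0,0,0.4,0,0,0],[0,0,0.3,0,0,0],[0,0,0.13,0,0,0],[0,0,0,0,0,0]]

```text
clock: 8.88
position: [0.4811, -0.2913, 0.0043]
ee_rot: [0.598, 0.802, -0.0, -0.001]
ft_force: [-0.7, 0.9, 0.4]
grip_width: 0.501
grasp_force: 0.0
```

Call:
carry_out:
  commands:
    - [[0,0,0,0,0,0],[0,0,0,0,0,0],[0,0,0,0,0,0],[0,0,0,0,0,0],[0,0,0,0,0,0],[0,0,0,0,0,0],[0,0,0,0,0,0],[0,0,0,0,0,0]]
  hand: 1
  force: 25

```text
clock: 9.55
position: [0.4821, -0.2919, 0.0064]
ee_rot: [0.597, 0.802, 0.0, 0.001]
ft_force: [-0.4, 0.5, 6.8]
grip_width: 0.15
grasp_force: 25.7
```

Call:
carry_out:
  commands:
    - [[0,0,-0.3,0,0,0],[0,0,-0.6,0,0,0],[0,0,-0.8,0,0,0],[0,0,-0.8,0,0,0],[0,0,-0.8,0,0,0],[0,0,0,0,0,0],[0,0,0,0,0,0]]

```text
clock: 10.13
position: [0.4824, -0.2921, 0.14]
ee_rot: [0.597, 0.802, 0.0, 0.002]
ft_force: [0.6, -0.6, -0.8]
grip_width: 0.151
grasp_force: 25.2
```

Run:
```python
from h import *
o=get_obs();y=Rn.from_quat(o['ee_rot']).as_euler('ZYX');print(o['position'],y,o['grip_width'],o['grasp_force'])
p=np.load('ch.npy');print('turn units',-(p[2]+np.pi-y[0])/np.radians(6)); print('rel bed',rel([.527,.0054,o['position'][2]]))
save('wrist','w4',(200,180,360,340),3.5)
```

```text
[ 0.48236696 -0.29206916  0.13999887] [1.86112116 0.0034648  3.13891042] 0.15084172273649463 25.16793519258499
turn units -11.541847437556935
rel bed [ 6.80604784  3.19804531 -0.01500387]
```

View pics/w4.png

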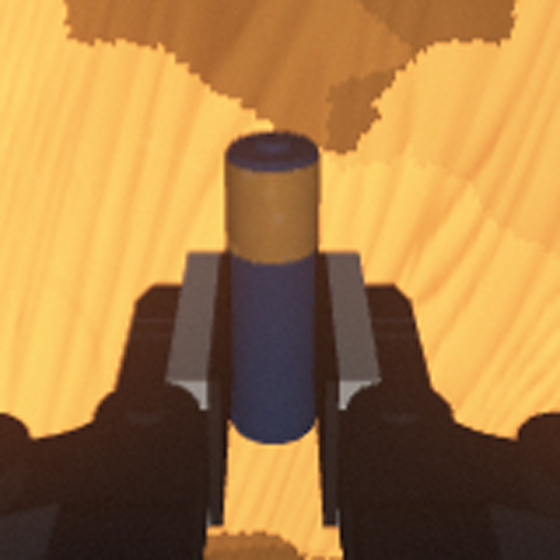

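The cell is held squarely at mid-length (274,285 in the crop). Next I'll turn to the charger's axis and go above the cradle.

Call:
carry_out:
  commands:
    - [[0,0,0,0,0,-0.824],[0,0,0,0,0,-0.824],[0,0,0,0,0,-0.824],[0,0,0,0,0,-0.824],[0,0,0,0,0,-0.824],[0,0,0,0,0,-0.824],[0,0,0,0,0,-0.824],[0,0,0,0,0,-0.824],[0,0,0,0,0,-0.824],[0,0,0,0,0,-0.824],[0,0,0,0,0,-0.824],[0,0,0,0,0,-0.824],[0,0,0,0,0,-0.824],[0,0,0,0,0,-0.824],[0,0,0,0,0,0]]

```text
clock: 11.43
position: [0.4805, -0.2911, 0.1359]
ee_rot: [0.034, 0.999, 0.001, -0.001]
ft_force: [-0.3, 0.0, -0.5]
grip_width: 0.15
grasp_force: 25.2
```

Call:
carry_out:
  commands:
    - [[-0.05,0.6,0,0,0,0],[-0.05,0.6,0,0,0,0],[-0.05,0.6,0,0,0,0],[-0.05,0.6,0,0,0,0],[-0.05,0.6,0,0,0,0],[-0.05,0.6,0,0,0,0],[-0.05,0.6,0,0,0,0],[-0.05,0.6,0,0,0,0],[-0.05,0.6,0,0,0,0],[-0.05,0.6,0,0,0,0],[-0.05,0.6,0,0,0,0],[-0.05,0.6,0,0,0,0],[0,0,0,0,0,0],[0,0,0,0,0,0]]

```text
clock: 12.6
position: [0.5256, -0.0045, 0.1366]
ee_rot: [0.036, 0.999, 0.0, -0.001]
ft_force: [0.6, -1.6, -0.3]
grip_width: 0.153
grasp_force: 25.2
```

Run:
```python
from h import *
o=get_obs();y=Rn.from_quat(o['ee_rot']).as_euler('ZYX');print(o['position'],y,o['joint_pos'],o['grip_width'],o['grasp_force'])
p=np.load('ch.npy');print('turn units',-((p[2]+np.pi-y[0]+np.pi)%(2*np.pi)-np.pi)/np.radians(6)); print('rel bed',rel([.527,.0054,.03]))
save('wrist','w5',None,1.4)
c,s=np.cos(p[2]),np.sin(p[2])
for l in [(-.149,.044,.05),(-.149,-.044,.05),(-.07,.056,.062),(-.07,-.056,.062)]:
  print(proj('w5',[p[0]+c*l[0]-s*l[1],p[1]+s*l[0]+c*l[1],l[2]])*1.4)
```

```text
[ 0.52556509 -0.0045451   0.13662621] [ 3.06975026e+00 -1.32665045e-03  3.14116011e+00] [ 0.59225374  0.27865667 -0.76169257  1.80748325  0.20972019  1.13964497
  1.26018682] 0.15310501376383243 25.162560045719147
turn units -0.0002897158735458571
rel bed [-0.02146987  0.24940815  2.66573737]
[485.83173956 225.51455171]
[330.20263988 225.43154592]
[500.13378018 360.16698008]
[313.61531124 360.24354019]
```

View pics/w5.png

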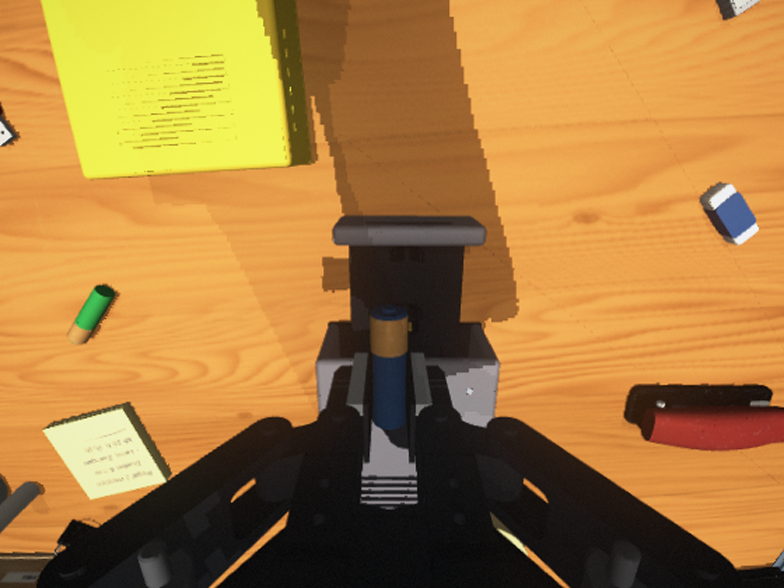

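Run:
```python
from h import *
p=np.load('ch.npy');c,s=np.cos(p[2]),np.sin(p[2])
for l in [(-.149,0,.05),(-.149,0,.008),(-.137,0,.05),(-.137,0,.016),(-.1055+.025,.0,.028),(-.1055-.025,.0,.028),(-.1055-.02,.009,.026)]:
  print(l,proj('w5',[p[0]+c*l[0]-s*l[1],p[1]+s*l[0]+c*l[1],l[2]])*1.4)
out(np.load('pics/w5.npz')['im'],'w5c',(220,140,365,270),5)
```

```text
(-0.149, 0, 0.05) [408.08746551 225.38599638]
(-0.149, 0, 0.008) [405.26823731 214.34661007]
(-0.137, 0, 0.05) [407.77958896 246.20769076]
(-0.137, 0, 0.016) [405.50326895 234.62580522]
(-0.08049999999999999, 0.0, 0.028) [405.08814304 321.71587853]
(-0.1305, 0.0, 0.028) [406.10330741 248.55681118]
(-0.1255, 0.009, 0.026) [419.9736947  255.51278642]
```

View pics/w5c.png

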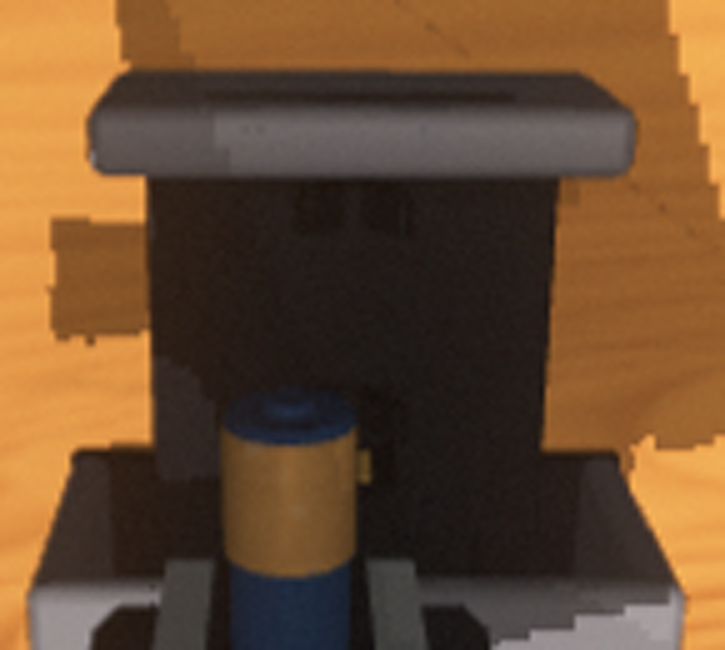

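The panel and cradle sit where the model puts them: inner edge at row 245, cradle centre at column 407. I'll align and lower.

Call:
carry_out:
  commands:
    - [[-0.02,0.25,0.1,0,0,0],[0,0,0.4,0,0,0],[0,0,0.5,0,0,0],[0,0,0.5,0,0,0],[0,0,0.4,0,0,0],[0,0,0.3,0,0,0],[0,0,0,0,0,0],[0,0,0,0,0,0]]

```text
clock: 13.32
position: [0.5273, 0.0038, 0.049]
ee_rot: [0.037, 0.999, 0.0, -0.001]
ft_force: [0.6, 0.2, 1.5]
grip_width: 0.152
grasp_force: 25.2
```

Run:
```python
from h import *
print(rel([.527,.0054,.0275]),get_obs()['ft_force'])
```

```text
[0.01089738 0.03891471 0.53863336] [0.55488346 0.15753149 1.53104028]
```

Call:
carry_out:
  commands:
    - [[0.01,0.03,0.15,0,0,0],[0,0,0.15,0,0,0],[0,0,0.1,0,0,0],[0,0,0.06,0,0,0],[0,0,0.04,0,0,0],[0,0,0,0,0,0],[0,0,0,0,0,0]]

```text
clock: 13.9
position: [0.5274, 0.0052, 0.0294]
ee_rot: [0.036, 0.999, -0.0, 0.0]
ft_force: [-0.3, 0.2, -0.5]
grip_width: 0.151
grasp_force: 25.2
```

Call:
carry_out:
  commands:
    - [[0,0,0.025,0,0,0],[0,0,0.025,0,0,0],[0,0,0,0,0,0],[0,0,0,0,0,0]]

```text
clock: 14.23
position: [0.5278, 0.0058, 0.0278]
ee_rot: [0.036, 0.999, 0.0, 0.001]
ft_force: [-0.4, 2.7, 4.5]
grip_width: 0.153
grasp_force: 25.6
```

It's seated (4.5 N of contact). I'll open a little, rise and back off for a look.

Call:
carry_out:
  commands:
    - [[0,0,0,0,0,0],[0,0,0,0,0,0],[0,0,0,0,0,0],[0,0,0,0,0,0]]
  hand: 0.2

```text
clock: 14.57
position: [0.5271, 0.0048, 0.0271]
ee_rot: [0.036, 0.999, -0.0, -0.0]
ft_force: [0.2, -1.4, 0.5]
grip_width: 0.4
grasp_force: 0.0
```

Call:
carry_out:
  commands:
    - [[0,0,-0.2,0,0,0],[0,0,-0.5,0,0,0],[0,0,-0.8,0,0,0],[0,0,-0.8,0,0,0],[0,0,-0.5,0,0,0],[0,0,0,0,0,0]]

```text
clock: 15.07
position: [0.5297, 0.0055, 0.1443]
ee_rot: [0.036, 0.999, -0.0, 0.003]
ft_force: [2.0, 0.3, 0.6]
grip_width: 0.4
grasp_force: 0.0
```

Run:
```python
from h import *
o=get_obs();print(o['position'],o['joint_pos'],o['ft_force'])
save('wrist','w6',(220,130,365,260),5)
print((proj('w6',[.527,.0054,.035])-[220,130])*5)
```

```text
[0.52966726 0.00547199 0.14428875] [ 0.58116434  0.27493745 -0.77194837  1.79570671  0.2113971   1.14820823
  1.2404313 ] [1.98818165 0.26550207 0.63408375]
[292.61048283 348.34480654]
```

View pics/w6.png

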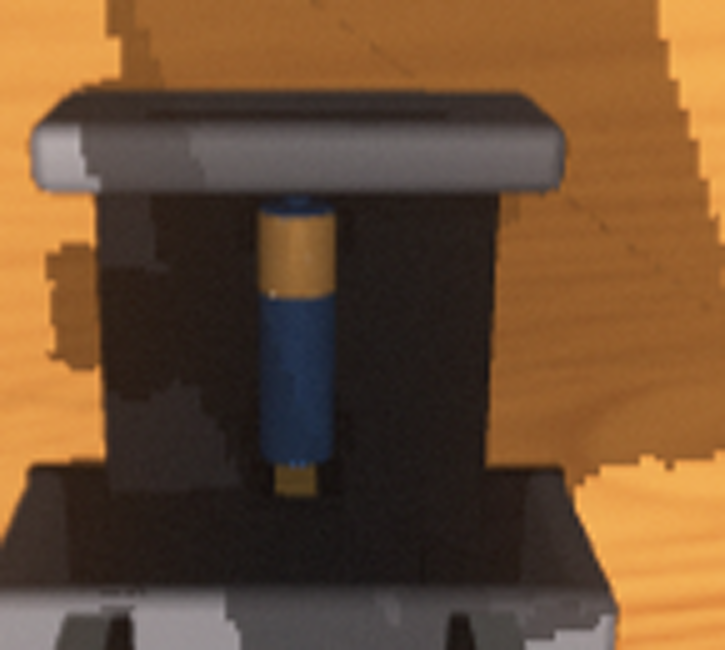

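The cell lies straight in the cradle, from (297,207) to (297,465), about 2 mm off the bed point. With the fingers shut, I'll go in front of the panel.

Run:
```python
from h import *
print(rel([.4577,.0103,.023]))
```

```text
[1.79236266e+00 8.73368773e-04 2.96594809e+00]
```

Call:
carry_out:
  commands:
    - [[0.45,0,0,0,0,0],[0.45,0,0,0,0,0],[0.45,0,0,0,0,0],[0.45,0,0,0,0,0],[0,0,0,0,0,0],[0,0,0.4,0,0,0],[0,0,0.5,0,0,0],[0,0,0.5,0,0,0],[0,0,0.5,0,0,0],[0,0,0.5,0,0,0],[0,0,0.4,0,0,0],[0,0,0.2,0,0,0],[0,0,0,0,0,0],[0,0,0,0,0,0]]
  hand: 1

```text
clock: 16.28
position: [0.4555, 0.0106, 0.0193]
ee_rot: [0.036, 0.999, 0.0, -0.0]
ft_force: [0.7, 0.6, 0.8]
grip_width: 0.002
grasp_force: 0.0
```

Call:
carry_out:
  commands:
    - [[-0.05,0,0,0,0,0],[-0.05,0,0,0,0,0],[-0.05,0,0,0,0,0],[-0.05,0,0,0,0,0],[-0.05,0,0,0,0,0],[-0.05,0,0,0,0,0],[-0.05,0,0,0,0,0],[0,0,0,0,0,0]]

```text
clock: 16.95
position: [0.4699, 0.0093, 0.0194]
ee_rot: [0.036, 0.999, 0.0, 0.0]
ft_force: [0.4, -0.7, -0.0]
grip_width: -0.003
grasp_force: 0.0
```

```bash
cat > t.py <<'E'
from h import *
p=np.load('ch.npy');c,s=np.cos(p[2]),np.sin(p[2])
o=get_obs();d=o['position'][:2]-p[:2];f=o['ft_force']
print('clk %.2f'%o['clock'],'lx %.4f ly %.4f'%(c*d[0]+s*d[1],-s*d[0]+c*d[1]),'z %.4f'%o['position'][2],'Fx %.2f Fy %.2f Fz %.2f'%(c*f[0]+s*f[1],-s*f[0]+c*f[1],f[2]),Rn.from_quat(o['ee_rot']).as_euler('ZYX').round(3),o['grip_width'])
E
python3 t.py
```

```text
clk 16.95 lx -0.1628 ly -0.0001 z 0.0194 Fx 0.44 Fy -0.65 Fz -0.05 [3.069 0.    3.141] -0.0030409339488827254
```

Call:
carry_out:
  commands:
    - [[-0.05,0,0,0,0,0],[-0.05,0,0,0,0,0],[-0.05,0,0,0,0,0],[-0.05,0,0,0,0,0],[-0.05,0,0,0,0,0]]

```text
clock: 17.37
position: [0.4792, 0.0086, 0.0192]
ee_rot: [0.036, 0.999, -0.0, -0.0]
ft_force: [-3.3, 0.3, 3.6]
grip_width: 0.002
grasp_force: 1.8
```

```bash
python3 t.py
```

```text
clk 17.37 lx -0.1534 ly -0.0002 z 0.0192 Fx -3.35 Fy 0.10 Fz 3.60 [ 3.069e+00 -1.000e-03 -3.141e+00] 0.002243247009751413
```

Call:
carry_out:
  commands:
    - [[-0.05,0,0,0,0,0],[-0.05,0,0,0,0,0],[-0.05,0,0,0,0,0],[-0.05,0,0,0,0,0],[-0.05,0,0,0,0,0],[-0.05,0,0,0,0,0],[-0.05,0,0,0,0,0],[-0.05,0,0,0,0,0],[-0.05,0,0,0,0,0],[-0.05,0,0,0,0,0],[-0.05,0,0,0,0,0],[-0.05,0,0,0,0,0],[-0.05,0,0,0,0,0],[-0.05,0,0,0,0,0],[-0.05,0,0,0,0,0],[-0.05,0,0,0,0,0]]

```text
clock: 18.7
position: [0.5113, 0.0062, 0.0192]
ee_rot: [0.036, 0.999, -0.0, -0.0]
ft_force: [-7.2, -0.6, 2.4]
grip_width: -0.003
grasp_force: 3.9
```

```bash
python3 t.py
```

```text
clk 18.70 lx -0.1213 ly -0.0003 z 0.0192 Fx -7.19 Fy -1.09 Fz 2.41 [ 3.069 -0.    -3.141] -0.0030610306969687195
```

Call:
carry_out:
  commands:
    - [[-0.03,0,0,0,0,0],[-0.03,0,0,0,0,0],[-0.03,0,0,0,0,0],[-0.03,0,0,0,0,0],[-0.03,0,0,0,0,0],[-0.03,0,0,0,0,0],[0,0,0,0,0,0]]

```text
clock: 19.28
position: [0.5178, 0.0057, 0.0192]
ee_rot: [0.036, 0.999, -0.0, -0.001]
ft_force: [-8.7, -0.8, 4.8]
grip_width: 0.001
grasp_force: 4.5
```

```bash
python3 t.py
```

```text
clk 19.28 lx -0.1147 ly -0.0003 z 0.0192 Fx -8.64 Fy -1.46 Fz 4.85 [ 3.069e+00 -2.000e-03 -3.141e+00] 0.0007272957699229504
```

Call:
carry_out:
  commands:
    - [[-0.03,0,0,0,0,0],[-0.03,0,0,0,0,0],[-0.03,0,0,0,0,0],[0,0,0,0,0,0]]

```text
clock: 19.62
position: [0.5221, 0.0054, 0.0192]
ee_rot: [0.036, 0.999, -0.0, -0.0]
ft_force: [-4.4, -0.9, 0.1]
grip_width: -0.0
grasp_force: 2.3
```

```bash
python3 t.py
```

```text
clk 19.62 lx -0.1104 ly -0.0003 z 0.0192 Fx -4.34 Fy -1.26 Fz 0.06 [ 3.069 -0.    -3.141] -4.557687821512507e-05
```

Call:
carry_out:
  commands:
    - [[-0.03,0,0,0,0,0],[-0.03,0,0,0,0,0],[-0.03,0,0,0,0,0],[0,0,0,0,0,0]]

```text
clock: 19.95
position: [0.5258, 0.0052, 0.0192]
ee_rot: [0.036, 0.999, -0.0, -0.0]
ft_force: [-4.2, -0.8, 0.5]
grip_width: 0.001
grasp_force: 2.2
```

```bash
python3 t.py
```

```text
clk 19.95 lx -0.1067 ly -0.0003 z 0.0192 Fx -4.09 Fy -1.07 Fz 0.45 [ 3.069 -0.    -3.141] 0.001416479894396221
```

First click passed (the force peaked near 9 N and then dropped). I'll go on in small steps for the second.

Call:
carry_out:
  commands:
    - [[-0.03,0,0,0,0,0],[-0.03,0,0,0,0,0],[-0.03,0,0,0,0,0],[-0.03,0,0,0,0,0],[-0.03,0,0,0,0,0],[0,0,0,0,0,0]]

```text
clock: 20.45
position: [0.5311, 0.0047, 0.0191]
ee_rot: [0.036, 0.999, -0.0, -0.001]
ft_force: [-8.0, -0.4, 5.0]
grip_width: 0.002
grasp_force: 4.1
```

Call:
carry_out:
  commands:
    - [[-0.025,0,0,0,0,0],[-0.025,0,0,0,0,0],[0,0,0,0,0,0]]

```text
clock: 20.7
position: [0.5329, 0.0046, 0.0191]
ee_rot: [0.036, 0.999, -0.0, -0.001]
ft_force: [-9.6, -1.1, 3.8]
grip_width: -0.002
grasp_force: 4.6
```

Call:
carry_out:
  commands:
    - [[-0.025,0,0,0,0,0],[-0.025,0,0,0,0,0],[0,0,0,0,0,0]]

```text
clock: 20.95
position: [0.535, 0.0044, 0.0191]
ee_rot: [0.036, 0.999, -0.0, -0.001]
ft_force: [-8.1, -1.0, 2.7]
grip_width: -0.001
grasp_force: 3.7
```

```bash
python3 t.py
```

```text
clk 20.95 lx -0.0975 ly -0.0003 z 0.0191 Fx -8.03 Fy -1.57 Fz 2.69 [ 3.069e+00 -2.000e-03 -3.141e+00] -0.0005971500743406176
```

Call:
carry_out:
  commands:
    - [[-0.015,0,0,0,0,0],[0,0,0,0,0,0]]

```text
clock: 21.12
position: [0.5357, 0.0044, 0.0191]
ee_rot: [0.036, 0.999, -0.0, -0.001]
ft_force: [-7.5, -1.0, 1.8]
grip_width: 0.002
grasp_force: 3.7
```

Call:
carry_out:
  commands:
    - [[-0.015,0,0,0,0,0],[0,0,0,0,0,0]]

```text
clock: 21.28
position: [0.5363, 0.0044, 0.0191]
ee_rot: [0.036, 0.999, -0.0, -0.001]
ft_force: [-8.9, -0.0, 2.6]
grip_width: -0.004
grasp_force: 3.8
```

Call:
carry_out:
  commands:
    - [[-0.015,0,0,0,0,0],[0,0,0,0,0,0]]

```text
clock: 21.45
position: [0.5369, 0.0043, 0.0191]
ee_rot: [0.036, 0.999, -0.0, -0.001]
ft_force: [-6.9, 0.2, 2.3]
grip_width: 0.001
grasp_force: 3.7
```

Call:
carry_out:
  commands:
    - [[-0.015,0,0,0,0,0],[0,0,0,0,0,0]]

```text
clock: 21.62
position: [0.5377, 0.0042, 0.0191]
ee_rot: [0.036, 0.999, -0.0, -0.0]
ft_force: [-6.0, 0.2, 1.3]
grip_width: 0.002
grasp_force: 2.9
```

Call:
carry_out:
  commands:
    - [[-0.015,0,0,0,0,0],[0,0,0,0,0,0]]

```text
clock: 21.78
position: [0.5384, 0.0042, 0.0191]
ee_rot: [0.036, 0.999, -0.0, -0.0]
ft_force: [-5.4, -0.5, 1.3]
grip_width: 0.001
grasp_force: 2.8
```

Call:
carry_out:
  commands:
    - [[-0.015,0,0,0,0,0],[0,0,0,0,0,0]]

```text
clock: 21.95
position: [0.5387, 0.0042, 0.0191]
ee_rot: [0.036, 0.999, -0.0, -0.001]
ft_force: [-7.8, -0.5, 2.6]
grip_width: 0.004
grasp_force: 3.6
```

Call:
carry_out:
  commands:
    - [[-0.015,0,0,0,0,0],[0,0,0,0,0,0]]

```text
clock: 22.12
position: [0.5389, 0.0042, 0.0191]
ee_rot: [0.036, 0.999, -0.0, -0.001]
ft_force: [-10.0, 0.4, 5.1]
grip_width: 0.0
grasp_force: 4.7
```

Call:
carry_out:
  commands:
    - [[-0.015,0,0,0,0,0],[0,0,0,0,0,0]]

```text
clock: 22.28
position: [0.5391, 0.0041, 0.019]
ee_rot: [0.036, 0.999, -0.0, -0.001]
ft_force: [-11.7, -0.2, 6.5]
grip_width: -0.002
grasp_force: 5.8
```

Call:
carry_out:
  commands:
    - [[-0.012,0,0,0,0,0],[0,0,0,0,0,0]]

```text
clock: 22.45
position: [0.5393, 0.0041, 0.019]
ee_rot: [0.036, 0.999, -0.0, -0.002]
ft_force: [-12.7, -0.5, 8.6]
grip_width: 0.004
grasp_force: 6.7
```

```bash
python3 t.py
```

```text
clk 22.45 lx -0.0932 ly -0.0004 z 0.0190 Fx -12.62 Fy -1.42 Fz 8.60 [ 3.069e+00 -3.000e-03 -3.141e+00] 0.004348529221025428
```

The stiffness here feels like the rubber buffer. I'll ease off and see whether the tray stays.

Call:
carry_out:
  commands:
    - [[0.04,0,0,0,0,0],[0.04,0,0,0,0,0],[0,0,0,0,0,0]]

```text
clock: 22.7
position: [0.5375, 0.0043, 0.0192]
ee_rot: [0.036, 0.999, -0.0, -0.0]
ft_force: [-5.5, 0.4, -0.5]
grip_width: 0.002
grasp_force: 2.6
```

Call:
carry_out:
  commands:
    - [[0.04,0,0,0,0,0],[0.04,0,0,0,0,0],[0,0,0,0,0,0]]

```text
clock: 22.95
position: [0.5353, 0.0048, 0.0197]
ee_rot: [0.036, 0.999, 0.0, 0.001]
ft_force: [0.0, -1.1, -0.5]
grip_width: 0.006
grasp_force: 0.0
```

```bash
python3 t.py
```

```text
clk 22.95 lx -0.0972 ly 0.0000 z 0.0197 Fx 0.09 Fy -1.07 Fz -0.49 [3.069e+00 2.000e-03 3.141e+00] 0.006121696097435903
```

Force is zero 2 mm back, so the tray is caught at about 0.010. I'll retreat clear and verify numerically, since my picture allowance is used up.

Call:
carry_out:
  commands:
    - [[0.3,0,0,0,0,0],[0.6,0,0,0,0,0],[0.3,0,0,0,0,0],[0,0,-0.6,0,0,0],[0,0,-0.8,0,0,0],[0,0,-0.8,0,0,0],[0,0,-0.8,0,0,0],[0,0,-0.8,0,0,0],[0,0.8,0,0,0,0],[0,-0.8,0,0,0,0],[0,-0.8,0,0,0,0],[0,-0.9,0,0,0,0],[0,-0.9,0,0,0,0],[0,-0.9,0,0,0,0],[0,-0.9,0,0,0,0],[0,-0.9,0,0,0,0],[0,0,0,0,0,0],[0,0,0,0,0,0]]

```text
clock: 24.45
position: [0.4713, -0.2055, 0.1714]
ee_rot: [0.038, 0.999, -0.0, 0.0]
ft_force: [-0.5, 0.1, -0.4]
grip_width: -0.001
grasp_force: 0.0
```

```bash
python3 t.py
python3 - <<'E'
from h import *
p=np.load('ch.npy');c,s=np.cos(p[2]),np.sin(p[2])
W=lambda x,y,z:[p[0]+c*x-s*y,p[1]+s*x+c*y,z]
save('top','top3')
im=np.load('pics/top3.npz')['im'].astype(int);im0=np.load('pics/top1.npz')['im'].astype(int)
for n,(q,nm) in {'now':(im,'top3'),'start':(im0,'top1')}.items():
  for y in (.03,-.03):
    print(n,y,[(round(-1000*x-70),q[tuple(np.round(proj(nm,W(x,y,.05))).astype(int)[::-1])].tolist()) for x in np.arange(-.112,-.064,.004)])
for l in [(-.03,0,.076),(-.03,0,.0725)]: print('btn px',proj('top3',W(*l)))
def btn(q):
  m=np.zeros(q.shape[:2],bool);u,v=proj('top1',W(-.03,0,.076)).astype(int);m[v-16:v+17,u-16:u+17]=1
  yy,xx=np.nonzero(m&(q.max(2)<80));return xx.mean(),yy.mean(),len(xx)
print(btn(im),btn(im0))
E
```

```text
clk 24.45 lx -0.1459 ly -0.2143 z 0.1714 Fx -0.53 Fy 0.10 Fz -0.39 [ 3.065e+00  1.000e-03 -3.141e+00] -0.0007157476512886151
now 0.03 [(42, [85, 147, 213]), (38, [79, 140, 207]), (34, [86, 147, 213]), (30, [80, 141, 207]), (26, [79, 140, 203]), (22, [85, 146, 210]), (18, [70, 126, 189]), (14, [97, 96, 95]), (10, [155, 158, 159]), (6, [155, 158, 163]), (2, [46, 46, 47]), (-2, [147, 150, 152])]
now -0.03 [(42, [85, 148, 217]), (38, [84, 145, 211]), (34, [83, 146, 211]), (30, [84, 148, 215]), (26, [85, 145, 210]), (22, [81, 141, 207]), (18, [65, 117, 174]), (14, [72, 76, 83]), (10, [170, 172, 176]), (6, [151, 155, 158]), (2, [117, 118, 121]), (-2, [98, 99, 102])]
start 0.03 [(42, [81, 141, 205]), (38, [79, 139, 202]), (34, [80, 140, 209]), (30, [94, 94, 97]), (26, [153, 153, 155]), (22, [151, 152, 157]), (18, [52, 51, 53]), (14, [47, 42, 47]), (10, [44, 45, 44]), (6, [45, 46, 45]), (2, [29, 29, 30]), (-2, [143, 144, 147])]
start -0.03 [(42, [82, 144, 209]), (38, [81, 141, 206]), (34, [67, 121, 179]), (30, [71, 78, 93]), (26, [160, 163, 166]), (22, [149, 152, 155]), (18, [44, 44, 45]), (14, [41, 39, 39]), (10, [47, 46, 46]), (6, [50, 49, 50]), (2, [36, 39, 39]), (-2, [95, 96, 99])]
btn px [269.78731284 209.66730794]
btn px [269.82903588 209.8322215 ]
(np.float64(269.9493670886076), np.float64(210.3227848101266), 158) (np.float64(269.9056603773585), np.float64(210.31446540880503), 159)
```

The panel stands 14 mm proud, so the tray reads about 0.010, and it stays there with nothing touching it. The button looks the same as at the start, so it's up.

```bash
python3 -c "
from workcell import hand_in;print(hand_in())"
```

```text
the job is handed in; nothing more can be done
None
```

The AA cell is in the charger's cradle, the tray is shut on its second catch with the button up, and the job was handed in at about 24.5 s with no verdict shown; I viewed 11 pictures, one over the limit of 10.

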